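# Close up the row of spice tins against the caddy

## Task

Set the stray red tin down upright close behind the free end of the row of blue spice tins, in line with it, then push all five along the shelf together as one straight row against the side of the green caddy. The caddy hangs with some sideways play: keep pushing gently until it has been taken up and the closed row bears firmly on it, with a steady press of about 10 N on the caddy and never more than 20 N, then let go. Do not lift the blue tins or let the row bend or come apart, and leave the timer, cactus, screwdriver and router where they are.

Things in the scene. Friction and masses are not known exactly. Their poses are not given: they have to be found in the camera images.
- caddy: green plastic caddy 130 (x) by 150 (y) by 160 mm high on a fixed steel hanger; origin under its centre, shelf level. The row stands off its flat -y side (75 mm from the origin), about in line with the origin, and is pushed along its +y. It hangs on two screws with up to 10 mm of sideways play, how much is left is not known: a 3 N push shifts it until it stops firm
- tin1_c (a point): centre (half-way up, 30 mm over the shelf) of blue spice tin number 1 of the row, counted from the caddy, the one that must touch the caddy. 34 (x, across the row) by 50 (y, along the row, to the caddy) by 60 mm high, upright corners rounded to 10 mm, so its ends are flat only 14 mm across; 110 to 220 g. The row is ragged: gaps of 3 to 8 mm, a few degrees of yaw
- tin2_c (a point): centre (half-way up, 30 mm over the shelf) of blue spice tin number 2 of the row, counted from the caddy. 34 (x, across the row) by 50 (y, along the row, to the caddy) by 60 mm high, upright corners rounded to 10 mm, so its ends are flat only 14 mm across; 110 to 220 g. The row is ragged: gaps of 3 to 8 mm, a few degrees of yaw
- tin3_c (a point): centre (half-way up, 30 mm over the shelf) of blue spice tin number 3 of the row, counted from the caddy. 34 (x, across the row) by 50 (y, along the row, to the caddy) by 60 mm high, upright corners rounded to 10 mm, so its ends are flat only 14 mm across; 110 to 220 g. The row is ragged: gaps of 3 to 8 mm, a few degrees of yaw
- tin4_c (a point): centre (half-way up, 30 mm over the shelf) of blue spice tin number 4 of the row, counted from the caddy, the free end of the row at the start. 34 (x, across the row) by 50 (y, along the row, to the caddy) by 60 mm high, upright corners rounded to 10 mm, so its ends are flat only 14 mm across; 110 to 220 g. The row is ragged: gaps of 3 to 8 mm, a few degrees of yaw
- stray_c (a point): centre (30 mm over the shelf) of the stray red spice tin, same size and mass as the blue ones (34 along its x, 50 along its y, 60 high, rounded corners), standing between the row and the robot. It becomes the fifth tin, at the end away from the caddy, its 50 mm side along the row. Five tins take about 2 to 8 N to slide; this drag comes on in steps as the gaps close, and then adds to what the caddy gives
- timer_c (a point): centre of the steel egg timer, 60 mm across, 57 mm high; bystander
- cactus_c (a point): a point 50 mm up in the white ceramic cactus pot, 76 mm across, 122 mm high with the cactus; bystander
- screwdriver_grip (a point): handle centre of the yellow screwdriver, 180 mm long, lying on the shelf; bystander
- router_c (a point): centre of the white router, 130 x 200 x 31 mm, with two antennas 150 mm high on its -x edge; bystander

How it is judged:
By the outcome, as a careful person would: the job done as asked, in the order asked, and still so for the second after the job is handed in, with the robot touching nothing.
It also fails if it takes over 72 s, if anything falls off the work surface, if the arm or the gripper's body presses on something with over 40 N, if the wrist force passes 120 N, or if a joint passes its speed limit or range.

## Robot

A 6-joint arm with a two-finger parallel gripper is mounted at the origin on the work surface. World frame = base frame: x ahead of the robot, y to its left, z up, the work surface at z = 0. Lengths are in m, angles in rad, forces in N, time in s.
With the tool pointing down it reaches from about 0.3 to 0.75 m from the base axis. Payload 8.5 kg.
Tool frame: the origin (TCP) lies at the very end of the fingers, on their centre line; the grasp point (between the pads) lies 19 mm behind it; z points along the fingers, y is the line along which they close (so a half turn about z gives the same grasp; the last joint's range is limited). The gripper opens to 85 mm and grips with 20 to 120 N. Pads are 22 mm wide; open, the fingers measure 114 mm over their backs; the gripper's body (76 mm by 85 mm) begins 54 mm behind the grasp point. The pads swing forward as they close: fully open they stand 13 mm farther back than shut.
Start: joints at [-1.359, 0.381, 1.297, -0, 1.464, -0.215], TCP at [0.228, -0.501, 0.231] pointing down, gripper open.
Joint ranges: [-3.11, 3.11], [-0.89, 2.33], [0.22, 2.48], [-1.42, 4.56], [0.17, 2.85], [-2.88, 2.88]. Speed limits (rad/s): [2.39, 2.39, 3.14, 3.14, 3.14, 3.14].

## Interface

Orientations are given as a unit quaternion [x, y, z, w].
In Python, from workcell import sensors, imaging, manip gives the robot as it stands.
- The arm moves only by the tool arm_command, never from a script. Its argument "deltas" is a list that holds one entry, the list of rows, each a list of 7 numbers: the shift along the tool's x, y, z normalised to -1 to 1, where 1 is 1000 mm, then the turn, a rotation vector about the tool's x, y, z normalised to -1 to 1, where 1 is 30 degrees, then the gripper command: -1 is shut, 1 is fully open, values between are in proportion. A call has 1 to 20 rows; each row is the pose to reach, as a shift and turn from the pose commanded when the call began, along the tool's axes at that moment; what a row does not reach only later rows make up. A row lasts 1/8 s, in which the tool goes at most 62.5 mm and 10.7 degrees, less where a joint would pass 70% of its speed; a pose out of reach is approached as far as the arm can. A call with a number of a shift or a turn outside -1 to 1 is refused whole. A call with a gripper value outside its range is refused whole. The fingers move at their own pace and stop on an object; "grip_force" is the grip in N (left out, the last holds). Time passes only in rows, so rows that repeat a pose let the fingers close. It gives the time, the measured TCP pose, the force, the opening and the grip force at its end, in the units of the state.
- sensors.sense(): the state, without advancing time (a new reading comes with each control period).
- imaging.camera(name): name is "scene" or "top" or "wrist"; returns a dict with "pixels" (480x640x3 uint8, red, green, blue), "fx", "fy", "cx", "cy" (pixels), "view" (4x4, takes a point from world to camera coordinates); the wrist camera has in their place "mount" (4x4, takes a point from camera to tool coordinates, whose origin is the TCP and whose axes are the flange's). Camera axes: x right, y up, looking along -z (the intrinsics and any distortion apply to the point x, -y, -z); pixel columns grow to the right and rows downward; lengths in m; the calibration is good to about 2 mm. A picture is of the moment at which its call begins: read the wrist's pose just before it. There is no depth.
- manip.close_job(): hands the job in; it is judged then, once.
The state is a dict: "t": time; "qpos": joint angles; "qd": joint speeds; "tau": joint torques, N m; "tool_pos": TCP position; "tool_rot": TCP orientation; "force": force on the tool from outside, world axes, zero at the start; "ft_torque": the same for the moment, N m; "finger_gap": finger opening in m; "grasp_force": force on a finger pad.
Only numpy, scipy, OpenCV 4.12 (cv2) and the standard library are available. Lean on these libraries where they do the work, as an engineer would, in place of code of your own. Each camera call takes 0.05 s, during which the arm holds its last target. There are 200 camera calls.

## Working session

There is one attempt and no reset: what is moved stays moved. The work goes in short steps, Python scripts to look and compute and a tool call to move; the robot and the scene stay as the last step left them, time stands still between calls to the robot, and variables do not carry over. Pictures are saved under pics/ and viewed, at most 10 in all, crops included, and the job is handed in when it is done.

Besides the shell and the picture viewer there is one more tool, called after ">>>" as name(argument=value, ...), one argument or row to a line, values as JSON. arm_command: Moves the arm, as the interface text tells. Its arguments: {"type":"object","properties":{"deltas":{"type":"array"},"grip_force":{"type":"number"}},"required":["deltas"]}

```bash
mkdir -p pics; python3 - <<'E'
from workcell import sensors, imaging
import cv2,numpy as np
s=sensors.sense(); print({k:np.round(v,3).tolist() for k,v in s.items()})
for n in ("scene","top"):
    c=imaging.camera(n); cv2.imwrite(f"pics/{n}0.png",c["pixels"][:,:,::-1]); print(n,c["fx"],c["fy"],c["cx"],c["cy"],[k for k in c]); print(np.round(c["view"],3))
E
```

```text
{'t': 0.0, 'qpos': [-1.359, 0.381, 1.298, -0.0, 1.464, -0.215], 'qd': [0.001, -0.0, 0.0, 0.001, -0.001, 0.002], 'tau': [0.001, -44.846, -23.128, -0.0, 0.005, -0.0], 'tool_pos': [0.228, -0.5, 0.231], 'tool_rot': [0.977, 0.212, -0.0, -0.001], 'force': [0.317, 0.925, 0.87], 'ft_torque': [-0.049, -0.003, 0.032], 'grasp_force': 0.0, 'finger_gap': 0.086}
scene 483.0061224441476 483.0061224441476 317.0902258373061 229.94459078797018 ['pixels', 'fx', 'fy', 'cx', 'cy', 'view']
[[ 0.223  0.975 -0.007 -0.035]
 [-0.794  0.186  0.579  0.472]
 [ 0.565 -0.124  0.815 -1.531]
 [ 0.     0.     0.     1.   ]]
top 598.461862862674 598.461862862674 324.9589864609129 248.1604034522669 ['pixels', 'fx', 'fy', 'cx', 'cy', 'view']
[[-0.025 -0.999 -0.026 -0.063]
 [ 0.994 -0.028  0.101 -0.622]
 [-0.102 -0.023  0.995 -1.285]
 [ 0.     0.     0.     1.   ]]
```

View pics/scene0.png

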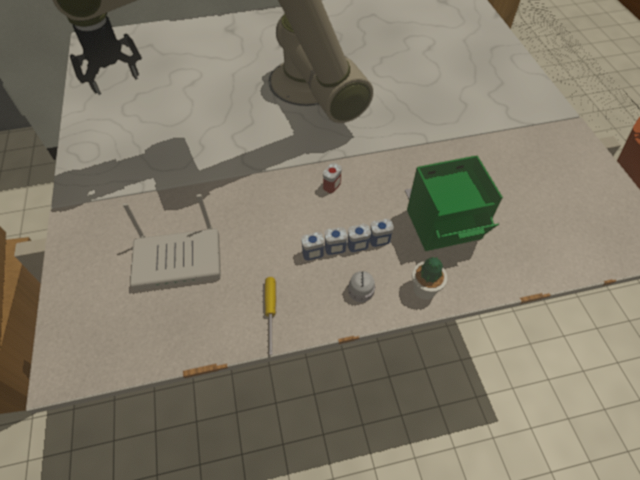

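View pics/top0.png

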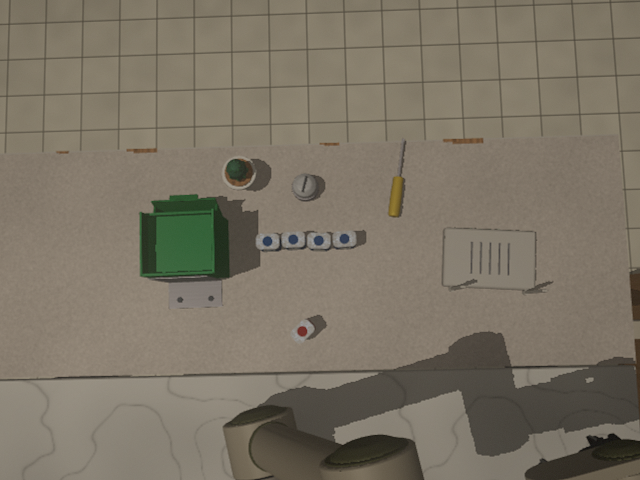

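Scene: the blue row has dots at top-view pixels (268,241), (293,239), (319,240) and (344,238). The red stray is at (303,331) and yawed. The caddy is left (+y) at about (180,243), the screwdriver handle at (396,196), and the router at (490,258).

```bash
cat > h.py <<'E'
from workcell import sensors, imaging
import cv2, numpy as np
from scipy.spatial.transform import Rotation as R
def cam(n):
    s=sensors.sense(); c=imaging.camera(n)
    if n=="wrist":
        T=np.eye(4); T[:3,:3]=R.from_quat(s["tool_rot"]).as_matrix(); T[:3,3]=s["tool_pos"]; M=T@np.array(c["mount"])
    else: M=np.linalg.inv(np.array(c["view"]))
    c["M"]=M; return c
def onplane(c,uv,z):
    uv=np.atleast_2d(uv); d=np.c_[(uv[:,0]-c["cx"])/c["fx"],-(uv[:,1]-c["cy"])/c["fy"],-np.ones(len(uv))]@c["M"][:3,:3].T
    o=c["M"][:3,3]; return o+d*((z-o[2])/d[:,2])[:,None]
def proj(c,p):
    q=(np.linalg.inv(c["M"])@np.r_[p,1])[:3]; return np.array([c["cx"]-c["fx"]*q[0]/q[2], c["cy"]+c["fy"]*q[1]/q[2]])
def blobs(m,amin):
    n,l,st,ce=cv2.connectedComponentsWithStats(m.astype(np.uint8)); return [(ce[i],st[i,4],l==i) for i in range(1,n) if st[i,4]>=amin]
def hsv(c): return cv2.cvtColor(c["pixels"],cv2.COLOR_RGB2HSV)
def dots(c,kind):
    h=hsv(c); H,S,V=h[...,0],h[...,1],h[...,2]
    return (H>100)&(H<130)&(S>90) if kind=="blue" else ((H<8)|(H>172))&(S>120)
E
python3 - <<'E'
from h import *
for n in ("top","scene"):
    c=cam(n); print(n,c["M"][:3,3].round(3))
    for k in ("blue","red"):
        for ce,a,m in blobs(dots(c,k),8): print(k,ce.round(1),a,onplane(c,ce,0.06).round(4))
    h=hsv(c); g=(h[...,0]>45)&(h[...,0]<80)&(h[...,1]>120)
    for ce,a,m in blobs(g,300):
        p=cv2.approxPolyDP(max(cv2.findContours(m.astype(np.uint8),0,2)[0],key=len),4,True)[:,0]
        for q in p: print("green",q,onplane(c,q,0.16)[0].round(3),onplane(c,q,0.0)[0].round(3))
    if n=="top":
        a=cv2.resize(c["pixels"][190:360,130:360,::-1],None,fx=3.3,fy=3.3,interpolation=cv2.INTER_CUBIC); cv2.imwrite("pics/topcrop.png",a)
E
```

```text
top [ 0.486 -0.11   1.34 ]
blue [292.7 238.8] 56 [[ 0.6389 -0.0112  0.06  ]]
blue [344.  238.1] 48 [[ 0.6373 -0.1218  0.06  ]]
blue [267.1 240.7] 59 [[0.6363 0.0443 0.06  ]]
blue [318.4 239.9] 54 [[ 0.635  -0.0664  0.06  ]]
red [302. 331.] 69 [[ 0.4415 -0.027   0.06  ]]
scene [ 1.248 -0.243  0.975]
blue [381.6 225.1] 27 [[0.6348 0.0454 0.06  ]]
blue [358.9 230.5] 30 [[ 0.6378 -0.0105  0.06  ]]
blue [335.3 233.5] 30 [[ 0.6335 -0.0658  0.06  ]]
blue [312.2 238.9] 29 [[ 0.6361 -0.1211  0.06  ]]
red [331.9 169.9] 26 [[ 0.4401 -0.0259  0.06  ]]
red [331.3 187.3] 18 [[ 0.496  -0.0414  0.06  ]]
red [326.3 188.4] 10 [[ 0.4965 -0.0542  0.06  ]]
green [418 168] [0.567 0.142 0.16 ] [0.434 0.218 0.   ]
green [438 215] [0.704 0.137 0.16 ] [0.597 0.212 0.   ]
green [493 203] [0.7   0.264 0.16 ] [0.593 0.364 0.   ]
green [484 202] [0.693 0.246 0.16 ] [ 0.584  0.342 -0.   ]
green [465 171] [0.6   0.242 0.16 ] [0.473 0.337 0.   ]
green [424 179] [0.602 0.144 0.16 ] [0.475 0.22  0.   ]
```

View pics/topcrop.png

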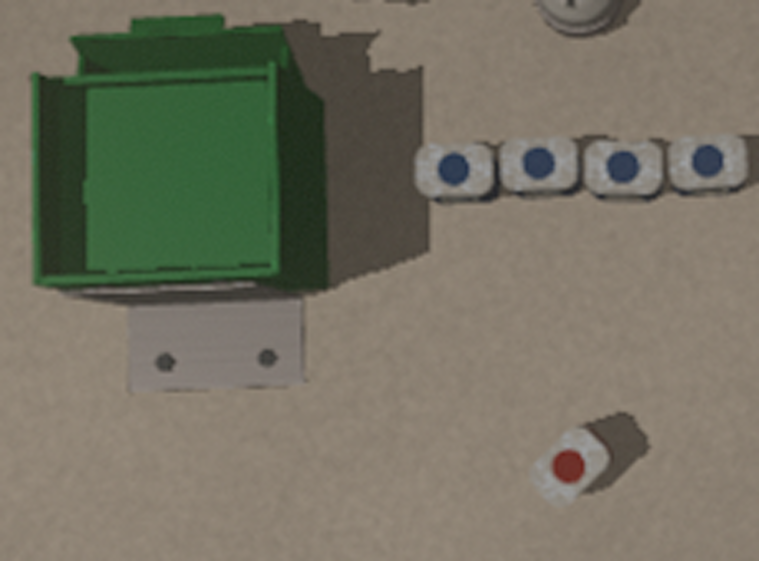

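The top and scene views agree within about 2 mm. The row is along y at x≈0.636, and the stray is at (0.441,-0.027) with its long axis diagonal. Next I'll measure the yaws and the caddy's edge.

```bash
cat >> h.py <<'E'
def go(pos,yaw):  # row toward world pos and tool-x heading yaw(deg), tool kept down
    s=sensors.sense(); r=R.from_quat(s["tool_rot"]); t=R.from_euler("z",yaw,degrees=True)*R.from_euler("x",180,degrees=True)
    d=r.inv().apply(np.array(pos)-s["tool_pos"]); w=(r.inv()*t).as_rotvec(degrees=True)/30
    print("pos",np.round(s["tool_pos"],4),"yaw",np.degrees(np.arctan2(*r.as_matrix()[[1,0],[0,0]])).round(2),"t",s["t"],"F",np.round(s["force"],2),"gap",round(s["finger_gap"],4),"\nrow",d.round(4).tolist(),w.round(4).tolist())
def lid(c,uv,z,rad):  # yaw of the bright lid round a dot
    h=hsv(c); m=((h[...,2]>np.percentile(h[...,2],1))&(h[...,2]>THR)&(h[...,1]<60)).astype(np.uint8); y,x=np.ogrid[:480,:640]
    m|=(np.hypot(x-uv[0],y-uv[1])<rad*0.3).astype(np.uint8); m&=(np.hypot(x-uv[0],y-uv[1])<rad).astype(np.uint8)
    p=max(cv2.findContours(m,0,1)[0],key=cv2.contourArea)[:,0]; P=onplane(c,p,z)[:,:2]
    (cx,cy),(w,l),a=cv2.minAreaRect((P*1000).astype(np.float32)); a=a if w>l else a+90
    return (round(cx/1000,4),round(cy/1000,4)),(round(w),round(l)),round(a%180,1)
THR=125
E
python3 - <<'E'
from h import *
import h as H
c=cam("top"); g=hsv(c)
print(g[325:338,295:312,2]); print(g[300:302,250:270,2].mean())
for thr in (120,135,150):
    H.THR=thr
    for uv in ((302,331),(267,241),(292.7,239),(318.4,240),(344,238)): print(thr,lid(c,uv,.06,17))
for uv in ((212.5,210),(214,270)): print(onplane(c,uv,.16).round(4))
for uv in ((228.5,222),(229,276)): print("bot",onplane(c,uv,.0).round(4))
print("timer",onplane(c,(305,187),.05),"scr",onplane(c,(396,196),.015),onplane(c,(390,216),.015),"antenna",onplane(c,(460,288),.1))
w=imaging.camera("wrist"); print(np.round(w["mount"],3),w["fx"],w["cx"],w["cy"])
go((0.44,-0.027,0.23),54)
E
```

```text
[[139 141 145 144 144 144 150 150 143 147 150 152 152 152 153 152 153]
 [138 142 147 146 137 131 127 124 128 133 142 154 159 148 145 145 145]
 [140 139 142 136 119 109 108 110 109 114 123 147 150 140 140 142 141]
 [141 141 135 118 109 110 110 111 110 111 108 134 148 144 144 145 143]
 [141 141 126 112 109 112 109 110 111 110 110 116 143 150 146 146 144]
 [145 138 122 109 110 110 111 110 112 111 109 109 132 144 144 146 145]
 [143 139 123 109 109 110 110 109 111 110 108 108 133 148 146 145 146]
 [143 141 123 106 109 108 109 109 112 111 110 110 132 149 146 145 142]
 [148 149 130 111 108 109 110 109 110 111 110 119 136 142 146 140 122]
 [151 153 143 127 111 108 107 108 111 112 114 131 142 144 139 121  91]
 [148 152 153 143 128 116 110 108 112 115 126 142 148 142 121  92  81]
 [149 152 150 148 145 135 126 123 127 132 138 145 143 123  93  83  83]
 [152 151 148 148 149 149 148 148 145 143 141 139 119  91  82  83  83]]
139.05
120 ((0.4399, -0.0236), (70, 63), 25.4)
120 ((0.6455, 0.0411), (54, 50), 88.3)
120 ((0.6473, -0.0108), (63, 52), 88.3)
120 ((0.6444, -0.0662), (63, 52), 84.0)
120 ((0.64
[... 334 characters left out ...]
0, 20), 43.5)
150 ((0.6348, -0.0646), (24, 22), 88.6)
150 ((0.6366, -0.1206), (21, 24), 133.6)
[[0.6896 0.141  0.16  ]]
[[0.5691 0.1387 0.16  ]]
bot [[0.6887 0.1387 0.    ]]
bot [[0.566  0.1386 0.    ]]
timer [[ 0.75364897 -0.03962268  0.05      ]] scr [[ 0.73423579 -0.24111482  0.015     ]] [[ 0.68941079 -0.22608682  0.015     ]] antenna [[ 0.52257952 -0.35676464  0.1       ]]
[[-0.001  0.952  0.305  0.079]
 [ 1.     0.001 -0.    -0.   ]
 [-0.001  0.305 -0.952 -0.143]
 [ 0.     0.     0.     1.   ]] 387.48654656158317 324.14365899545516 237.82952558719543
pos [ 0.2277 -0.5006  0.2311] yaw 24.45 t 0.3 F [-0.9  -0.95 -0.02] gap 0.0854 
row [0.3893, -0.3432, 0.0013] [-0.0008, -0.0004, -0.9849]
```

The caddy's -y side is at y≈0.139 and x 0.567–0.690, so its centre is x≈0.63 with about 0° yaw and I can push straight along +y. Tin 1's front is about 70 mm from it. I'm moving over the stray to look closely.

>>> arm_command(
  deltas=[
    [[0.389,-0.343,0,0,0,-0.985,1],[0.389,-0.343,0,0,0,-0.985,1],[0.389,-0.343,0,0,0,-0.985,1],[0.389,-0.343,0,0,0,-0.985,1],[0.389,-0.343,0,0,0,-0.985,1],[0.389,-0.343,0,0,0,-0.985,1],[0.389,-0.343,0,0,0,-0.985,1],[0.389,-0.343,0,0,0,-0.985,1],[0.389,-0.343,0,0,0,-0.985,1],[0.389,-0.343,0,0,0,-0.985,1],[0.389,-0.343,0,0,0,-0.985,1],[0.389,-0.343,0,0,0,-0.985,1]],
  ],
)

```text
t: 1.8
tool_pos: [0.4396, -0.0283, 0.2313]
tool_rot: [0.891, 0.453, -0.0, 0.0]
force: [0.5, -0.8, 0.4]
finger_gap: 0.0853
grasp_force: 0.0
```

```bash
python3 - <<'E'
from h import *
c=cam("wrist"); cv2.imwrite("pics/w1.png",c["pixels"][:,:,::-1])
for ce,a,m in blobs(dots(c,"red"),30): print(ce.round(1),a,onplane(c,ce,0.06).round(4))
go((0.44,-0.027,0.23),90)
E
```

```text
[310. 179.] 41 [[0.4469 0.001  0.06  ]]
[327.8 208.5] 494 [[ 0.4442 -0.0273  0.06  ]]
pos [ 0.4396 -0.0282  0.2314] yaw 53.91 t 1.85 F [-0.62 -0.6   0.49] gap 0.0852 
row [0.0012, -0.0004, 0.0014] [0.0002, 0.0002, -1.203]
```

View pics/w1.png

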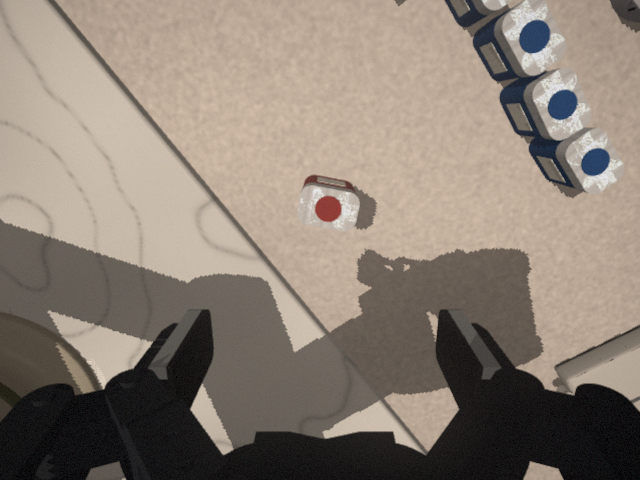

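The wrist view shows the red lid at pixel (328,208). Its 50 mm side is roughly along image x, about −44° ≡ 136° in the world. I'm turning the tool to match.

>>> arm_command(
  deltas=[
    [[0,0,0.03,0,0,-1,1],[0,0,0.03,0,0,-1,1],[0,0,0.03,0,0,-1,1]],
  ],
)

```text
t: 2.22
tool_pos: [0.4396, -0.028, 0.2011]
tool_rot: [0.742, 0.671, -0.0, -0.0]
force: [-0.9, 0.0, -0.3]
finger_gap: 0.0856
grasp_force: 0.0
```

>>> arm_command(
  deltas=[
    [[0,0,0.03,0,0,-1,1],[0,0,0.03,0,0,-1,1],[0,0,0.03,0,0,-1,1]],
  ],
)

```text
t: 2.6
tool_pos: [0.4396, -0.028, 0.1711]
tool_rot: [0.543, 0.84, -0.0, -0.0]
force: [0.0, -0.6, -0.6]
finger_gap: 0.0852
grasp_force: 0.0
```

>>> arm_command(
  deltas=[
    [[0,0,0.01,0,0,-0.73,1],[0,0,0.01,0,0,-0.73,1],[0,0,0.01,0,0,-0.73,1],[0,0,0.01,0,0,-0.73,1],[0,0,0.01,0,0,-0.73,1]],
  ],
)

```text
t: 3.22
tool_pos: [0.4398, -0.0275, 0.1614]
tool_rot: [0.376, 0.926, 0.0, 0.0]
force: [-0.8, 0.3, -0.5]
finger_gap: 0.0855
grasp_force: 0.0
```

```bash
python3 - <<'E'
from h import *
c=cam("wrist"); cv2.imwrite("pics/w2.png",c["pixels"][:,:,::-1])
for ce,a,m in blobs(dots(c,"red"),100): print(ce.round(1),a,onplane(c,ce,0.06).round(4))
go((0.4425,-0.027,0.16),136)
E
```

```text
[330.2 195.3] 342 [[ 0.4226 -0.0046  0.06  ]]
[328.4 242.1] 774 [[ 0.4445 -0.0274  0.06  ]]
pos [ 0.4398 -0.0275  0.1614] yaw 135.81 t 3.275 F [-0.42 -0.13 -0.35] gap 0.085 
row [-0.0016, 0.0022, 0.0014] [0.0002, 0.0004, -0.0065]
```

View pics/w2.png

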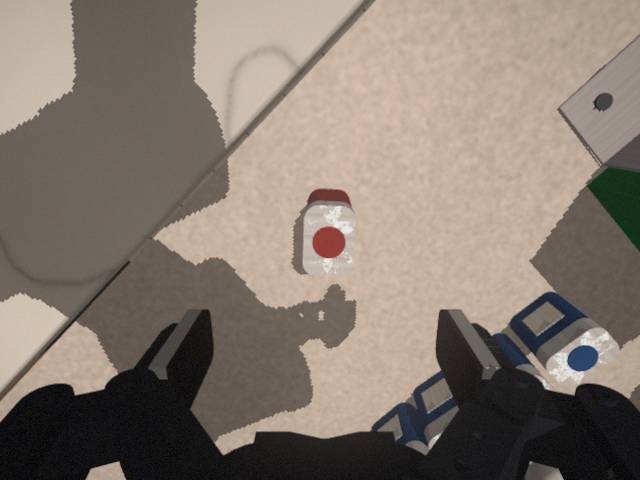

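The tool is aligned with the tin. I'm descending and gripping.

>>> arm_command(
  deltas=[
    [[-0.0026,0.0026,0.05,0,0,0,1],[-0.0026,0.0026,0.1,0,0,0,1],[-0.0026,0.0026,0.13,0,0,0,1],[-0.0026,0.0026,0.15,0,0,0,1],[-0.0026,0.0026,0.15,0,0,0,1],[-0.0026,0.0026,0.15,0,0,0,1],[-0.0026,0.0026,0.15,0,0,0,-1],[-0.0026,0.0026,0.15,0,0,0,-1],[-0.0026,0.0026,0.15,0,0,0,-1],[-0.0026,0.0026,0.15,0,0,0,-1],[-0.0026,0.0026,0.15,0,0,0,-1],[-0.0026,0.0026,0.15,0,0,0,-1],[-0.0026,0.0026,0.15,0,0,0,-1],[-0.0026,0.0026,0.15,0,0,0,-1]],
  ],
  grip_force=30,
)

```text
t: 5.03
tool_pos: [0.4436, -0.0274, 0.0118]
tool_rot: [0.375, 0.927, 0.0, 0.0]
force: [-0.5, 0.0, 5.7]
finger_gap: 0.0341
grasp_force: 29.1
```

>>> arm_command(
  deltas=[
    [[0,0,-0.05,0,0,0,-1],[0,0,-0.1,0,0,0,-1],[0,0,-0.14,0,0,0,-1],[-0.06,0.005,-0.14,0,0,0.2,-1],[-0.12,0.011,-0.14,0,0,0.5,-1],[-0.18,0.017,-0.14,0,0,0.77,-1],[-0.244,0.023,-0.14,0,0,0.77,-1],[-0.244,0.023,-0.14,0,0,0.77,-1],[-0.244,0.023,-0.14,0,0,0.77,-1]],
  ],
)

```text
t: 6.15
tool_pos: [0.634, -0.1802, 0.1505]
tool_rot: [0.553, 0.833, -0.0, -0.001]
force: [-1.0, -0.5, -2.1]
finger_gap: 0.0339
grasp_force: 32.3
```

>>> arm_command(
  deltas=[
    [[0,0,0,0,0,0.76,-1],[0,0,0,0,0,0.76,-1],[0,0,0,0,0,0.76,-1],[0,0,0,0,0,0.76,-1]],
  ],
)

```text
t: 6.65
tool_pos: [0.6343, -0.18, 0.1516]
tool_rot: [0.706, 0.708, -0.0, -0.0]
force: [0.7, -0.9, -1.9]
finger_gap: 0.0337
grasp_force: 32.3
```

```bash
python3 - <<'E'
from h import *
c=cam("wrist"); cv2.imwrite("pics/w3.png",c["pixels"][:,:,::-1])
for ce,a,m in blobs(dots(c,"blue"),150): print(ce.round(1),a,onplane(c,ce,0.06)[0].round(4))
for ce,a,m in blobs(dots(c,"red"),100): print("red",ce.round(1),a,onplane(c,ce,0.06+.14)[0].round(4))
go((0.6365,-0.179,0.15),90)
E
```

```text
[329.1  46.7] 1284 [ 0.6371 -0.0664  0.06  ]
[333. 150.] 940 [ 0.6398 -0.1219  0.06  ]
red [324.6 276. ] 3692 [ 0.6346 -0.1424  0.2   ]
red [324.  395.9] 3624 [ 0.6346 -0.1809  0.2   ]
pos [ 0.6344 -0.1802  0.1516] yaw 90.19 t 6.7 F [-0.72  0.44 -1.89] gap 0.0338 
row [0.0012, 0.0021, 0.0016] [-0.0001, -0.0001, 0.0062]
```

View pics/w3.png

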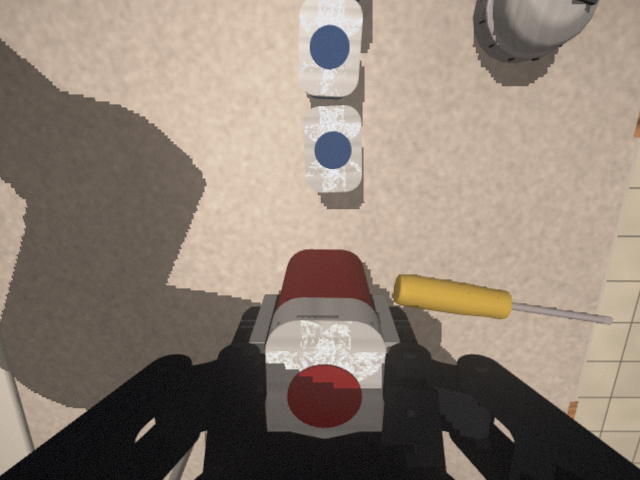

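The red tin is held square and centred on the TCP. In wrist terms tin 4 is at (0.640,-0.122) and tin 3 at (0.637,-0.066), and the screwdriver handle ends at pixel (397,290), just clear. I'm setting down at about (0.638,-0.177) and opening only to about 50 mm.

>>> arm_command(
  deltas=[
    [[0.003,0.0036,0.05,0,0,0.006,-1],[0.003,0.0036,0.1,0,0,0.006,-1],[0.003,0.0036,0.12,0,0,0.006,-1],[0.003,0.0036,0.13,0,0,0.006,-1],[0.003,0.0036,0.137,0,0,0.006,-1],[0.003,0.0036,0.139,0,0,0.006,-1],[0.003,0.0036,0.14,0,0,0.006,-1],[0.003,0.0036,0.14,0,0,0.006,-1]],
  ],
)

```text
t: 7.7
tool_pos: [0.6386, -0.1777, 0.0119]
tool_rot: [0.708, 0.706, 0.0, 0.001]
force: [-0.0, 0.7, -1.0]
finger_gap: 0.0338
grasp_force: 32.3
```

>>> arm_command(
  deltas=[
    [[0,0,0,0,0,0,0.18],[0,0,0,0,0,0,0.18],[0,0,0,0,0,0,0.18],[0,0,0,0,0,0,0.18]],
  ],
)

```text
t: 8.2
tool_pos: [0.6383, -0.1776, 0.0114]
tool_rot: [0.708, 0.706, 0.0, 0.0]
force: [0.5, -0.1, 0.2]
finger_gap: 0.0508
grasp_force: 0.0
```

```bash
python3 - <<'E'
from h import *
c=cam("wrist"); cv2.imwrite("pics/w4.png",c["pixels"][:,:,::-1])
for ce,a,m in blobs(dots(c,"blue"),150): print(ce.round(1),a,onplane(c,ce,0.06)[0].round(4))
for ce,a,m in blobs(dots(c,"red"),100): print("red",ce.round(1),a,onplane(c,ce,0.06)[0].round(4))
c=cam("top")
for k in ("blue","red"):
    for ce,a,m in blobs(dots(c,k),8): print(k,ce.round(1),a,onplane(c,ce,0.06)[0].round(4))
go((0.638,-0.177,0.0115),90)
E
```

```text
[314.6   3. ] 313 [ 0.637  -0.0762  0.06  ]
[326.1 209.6] 5828 [ 0.6393 -0.1218  0.06  ]
red [324.9 397.4] 3647 [ 0.6389 -0.1788  0.06  ]
blue [292.6 238.9] 57 [ 0.6388 -0.011   0.06  ]
blue [267.1 240.7] 59 [0.6363 0.0443 0.06  ]
blue [318.4 240. ] 61 [ 0.6347 -0.0665  0.06  ]
blue [345.7 240.1] 20 [ 0.6329 -0.1252  0.06  ]
pos [ 0.6383 -0.1776  0.0113] yaw 89.82 t 8.3 F [0.12 0.41 0.03] gap 0.0506 
row [0.0006, -0.0003, -0.0002] [0.0, -0.0, -0.0059]
```

View pics/w4.png

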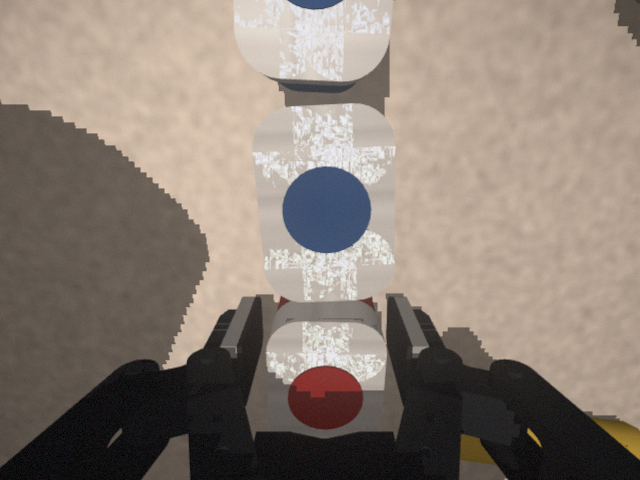

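The red tin is down in line: red (0.6389,-0.1788), tin 4 (0.6393,-0.1218), about a 7 mm gap, with tin 4 yawed a few degrees. I'm regripping and closing the gaps slowly.

>>> arm_command(
  deltas=[
    [[0,0,0,0,0,0,-1],[0,0,0,0,0,0,-1],[0,0,0,0,0,0,-1],[0,0,0,0,0,0,-1],[0.002,0,0,0,0,0,-1],[0.004,0,0,0,0,0,-1],[0.006,0,0,0,0,0,-1],[0.0075,0,0,0,0,0,-1],[0.009,0,0,0,0,0,-1],[0.0105,0,0,0,0,0,-1],[0.012,0,0,0,0,0,-1],[0.0135,0,0,0,0,0,-1],[0.015,0,0,0,0,0,-1],[0.0165,0,0,0,0,0,-1],[0.018,0,0,0,0,0,-1],[0.0195,0,0,0,0,0,-1],[0.021,0,0,0,0,0,-1],[0.0225,0,0,0,0,0,-1],[0.024,0,0,0,0,0,-1]],
  ],
  grip_force=45,
)

```text
t: 10.68
tool_pos: [0.6385, -0.154, 0.0115]
tool_rot: [0.708, 0.706, -0.0, 0.0]
force: [-0.3, -6.8, 4.1]
finger_gap: 0.0334
grasp_force: 45.5
```

```bash
cat > look.py <<'E'
from h import *
import sys
c=cam("wrist"); 
if len(sys.argv)>1: cv2.imwrite(f"pics/w{sys.argv[1]}.png",c["pixels"][:,:,::-1])
for ce,a,m in blobs(dots(c,"blue"),150): print("w",ce.round(1),a,onplane(c,ce,0.06)[0].round(4))
for ce,a,m in blobs(dots(c,"red"),100): print("w red",ce.round(1),a,onplane(c,ce,0.06)[0].round(4))
c=cam("top")
if len(sys.argv)>1: cv2.imwrite(f"pics/t{sys.argv[1]}.png",cv2.resize(c["pixels"][190:300,130:390,::-1],None,fx=3,fy=3,interpolation=cv2.INTER_CUBIC))
for k in ("blue","red"):
    for ce,a,m in blobs(dots(c,k),8): print(k,ce.round(1),a,onplane(c,ce,0.06)[0].round(4))
h=hsv(c); g=(h[...,0]>45)&(h[...,0]<80)&(h[...,1]>120)
r=[np.nonzero(g[i,:260])[0] for i in range(215,270)]; print("caddy px left/right",np.mean([x.min() for x in r]).round(2),np.mean([x.max() for x in r]).round(2))
go((0.638,-0.177,0.0115),90)
E
python3 look.py 5
```

```text
w [317.4  28.5] 5578 [ 0.6377 -0.0574  0.06  ]
w [331.7 234.1] 5482 [ 0.6409 -0.1045  0.06  ]
w red [324.  397.5] 3653 [ 0.6388 -0.1552  0.06  ]
blue [289.4 238.6] 54 [ 0.6395 -0.0041  0.06  ]
blue [266.2 240.7] 59 [0.6365 0.0461 0.06  ]
blue [312.1 239.7] 52 [ 0.6358 -0.053   0.06  ]
blue [334.9 240.6] 14 [ 0.6325 -0.1021  0.06  ]Traceback (most recent call last):
  File "look.py", line 12, in <module>
    r=[np.nonzero(g[i,:260])[0] for i in range(215,270)]; print("caddy px left/right",np.mean([x.min() for x in r]).round(2),np.mean([x.max() for x in r]).round(2))
                                                                                               ~~~~~^^
    return umr_minimum(a, axis, None, out, keepdims, initial, where)
ValueError: zero-size array to reduction operation minimum which has no identity
```

View pics/t5.png

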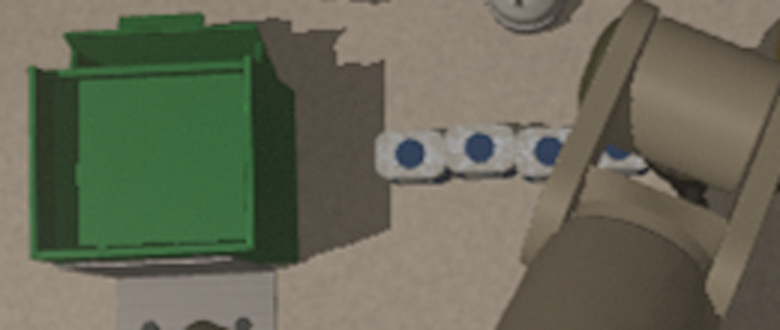

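The row is closed but zigzags by about 3 mm: tins 4 and 2 sit at +x and tin 3 at −x. The open fingers straddle the row, so I'll slide along it and square up tins 4, 3 and 2 with a light squeeze, no lifting. I'm skipping tin 1, where the camera would get near the caddy.

>>> arm_command(
  deltas=[
    [[0,0,0,0,0,0,0.2],[0,0,0,0,0,0,0.2],[0,0,0,0,0,0,0.2],[0.015,0,0,0,0,0,0.2],[0.035,0,0,0,0,0,0.2],[0.049,0,0,0,0,0,0.2],[0.049,0,0,0,0,0,0.2],[0.049,0,0,0,0,0,-1],[0.049,0,0,0,0,0,-1],[0.049,0,0,0,0,0,-1],[0.049,0,0,0,0,0,-1],[0.049,0,0,0,0,0,-1],[0.049,0,0,0,0,0,0.2],[0.049,0,0,0,0,0,0.2],[0.049,0,0,0,0,0,0.2],[0.049,0,0,0,0,0,0.2]],
  ],
  grip_force=20,
)

```text
t: 12.78
tool_pos: [0.6384, -0.1046, 0.0112]
tool_rot: [0.708, 0.706, -0.0, -0.0]
force: [-0.1, -0.1, 0.6]
finger_gap: 0.0517
grasp_force: 0.0
```

```bash
sed -i '/^r=/d' look.py; sed -i 's/^h=hsv.*/h=hsv(c); g=(h[...,0]>45)\&(h[...,0]<80)\&(h[...,1]>100); r=[np.nonzero(g[i,:260])[0] for i in range(222,262)]; print("caddy px",np.mean([[x.min(),x.max()] for x in r if len(x)],axis=0).round(2))/' look.py; python3 look.py
```

```text
w [335.7  26.3] 5130 [ 0.6416 -0.0077  0.06  ]
w [319.  230.6] 5547 [ 0.6376 -0.0542  0.06  ]
w [324.5 396. ] 3412 [ 0.6389 -0.1052  0.06  ]
blue [288.  238.1] 34 [ 0.6407 -0.0011  0.06  ]
blue [266.2 240.7] 59 [0.6365 0.0462 0.06  ]
caddy px [146.68 219.38]
pos [ 0.6385 -0.1046  0.0113] yaw 89.82 t 12.875 F [-0.86 -0.31  0.22] gap 0.0509 
row [-0.0724, -0.0003, -0.0002] [-0.0002, -0.0, -0.0058]
```

>>> arm_command(
  deltas=[
    [[0.02,0,0,0,0,0,0.2],[0.04,0,0,0,0,0,0.2],[0.05,0,0,0,0,0,0.2],[0.05,0,0,0,0,0,0.2],[0.05,0,0,0,0,0,-1],[0.05,0,0,0,0,0,-1],[0.05,0,0,0,0,0,-1],[0.05,0,0,0,0,0,-1],[0.05,0,0,0,0,0,-1],[0.05,0,0,0,0,0,0.2],[0.05,0,0,0,0,0,0.2],[0.05,0,0,0,0,0,0.2],[0.05,0,0,0,0,0,0.2]],
  ],
)

```text
t: 14.5
tool_pos: [0.6387, -0.0545, 0.0113]
tool_rot: [0.708, 0.706, 0.0, -0.0]
force: [-0.5, -0.4, -0.6]
finger_gap: 0.0515
grasp_force: 0.0
```

>>> arm_command(
  deltas=[
    [[0.02,0,0,0,0,0,0.2],[0.04,0,0,0,0,0,0.2],[0.05,0,0,0,0,0,0.2],[0.05,0,0,0,0,0,0.2],[0.05,0,0,0,0,0,-1],[0.05,0,0,0,0,0,-1],[0.05,0,0,0,0,0,-1],[0.05,0,0,0,0,0,-1],[0.05,0,0,0,0,0,-1],[0.05,0,0,0,0,0,0.2],[0.05,0,0,0,0,0,0.2],[0.05,0,0,0,0,0,0.2],[0.05,0,0,0,0,0,0.2]],
  ],
)

```text
t: 16.12
tool_pos: [0.6388, -0.0046, 0.0113]
tool_rot: [0.708, 0.706, -0.0, -0.0]
force: [0.4, 0.0, -0.7]
finger_gap: 0.0511
grasp_force: 0.0
```

```bash
python3 look.py
```

```text
w [321.6 230.7] 5554 [0.6386 0.0458 0.06  ]
w [324.5 396.1] 3287 [ 0.6392 -0.0052  0.06  ]
red [359.2 237.9] 66 [ 0.6368 -0.1543  0.06  ]
caddy px [146.72 225.45]
pos [ 0.6388 -0.0046  0.0113] yaw 89.83 t 16.225 F [0.24 1.03 0.35] gap 0.0512 
row [-0.1724, -0.0003, -0.0002] [-0.0002, -0.0001, -0.0058]
```

The row is now straight: all five tins are at x 0.6386–0.6392 and spaced 50 mm. I'm going back to the red tin, gripping it and pushing.

>>> arm_command(
  deltas=[
    [[-0.04,0,0,0,0,0,0.2],[-0.08,0,0,0,0,0,0.2],[-0.12,0,0,0,0,0,0.2],[-0.149,0,0,0,0,0,0.2],[-0.149,0,0,0,0,0,0.2],[-0.149,0,0,0,0,0,-1],[-0.149,0,0,0,0,0,-1],[-0.149,0,0,0,0,0,-1],[-0.149,0,0,0,0,0,-1],[-0.149,0,0,0,0,0,-1]],
  ],
  grip_force=45,
)

```text
t: 17.48
tool_pos: [0.6384, -0.1531, 0.0114]
tool_rot: [0.708, 0.706, 0.0, -0.0]
force: [-0.7, 1.5, -0.2]
finger_gap: 0.0337
grasp_force: 45.7
```

>>> arm_command(
  deltas=[
    [[0.001,0,0,0,0,0,-1],[0.002,0,0,0,0,0,-1],[0.0035,0,0,0,0,0,-1],[0.005,0,0,0,0,0,-1],[0.0065,0,0,0,0,0,-1],[0.008,0,0,0,0,0,-1],[0.0095,0,0,0,0,0,-1],[0.011,0,0,0,0,0,-1],[0.0125,0,0,0,0,0,-1],[0.014,0,0,0,0,0,-1],[0.0155,0,0,0,0,0,-1],[0.017,0,0,0,0,0,-1],[0.0185,0,0,0,0,0,-1],[0.02,0,0,0,0,0,-1],[0.0215,0,0,0,0,0,-1],[0.023,0,0,0,0,0,-1],[0.0245,0,0,0,0,0,-1],[0.026,0,0,0,0,0,-1],[0.0275,0,0,0,0,0,-1],[0.029,0,0,0,0,0,-1]],
  ],
)

```text
t: 19.98
tool_pos: [0.6385, -0.1245, 0.0114]
tool_rot: [0.708, 0.706, -0.0, 0.0]
force: [0.7, -5.2, 0.8]
finger_gap: 0.0332
grasp_force: 45.7
```

```bash
python3 look.py
```

```text
w [325.7  31.2] 6111 [ 0.6395 -0.0286  0.06  ]
w [325.2 238.3] 5432 [ 0.6392 -0.0762  0.06  ]
w red [323.9 400.9] 3633 [ 0.6387 -0.1269  0.06  ]
blue [298.1 239. ] 35 [ 0.6383 -0.0228  0.06  ]
blue [253.2 240.7] 59 [0.6373 0.0743 0.06  ]
blue [276.3 239.8] 59 [0.6378 0.0242 0.06  ]
blue [321.4 242.1] 8 [ 0.63   -0.0728  0.06  ]
caddy px [145.1 216. ]
pos [ 0.6385 -0.1243  0.0114] yaw 89.83 t 20.075 F [ 0.67 -2.94  0.91] gap 0.0334 
row [-0.0527, -0.0003, -0.0002] [0.0, -0.0004, -0.0056]
```

Still straight, with a drag of about 5 N and about 40 mm left to the caddy.

>>> arm_command(
  deltas=[
    [[0.0015,0,0,0,0,0,-1],[0.003,0,0,0,0,0,-1],[0.0045,0,0,0,0,0,-1],[0.006,0,0,0,0,0,-1],[0.0075,0,0,0,0,0,-1],[0.009,0,0,0,0,0,-1],[0.0105,0,0,0,0,0,-1],[0.012,0,0,0,0,0,-1],[0.0135,0,0,0,0,0,-1],[0.015,0,0,0,0,0,-1],[0.0165,0,0,0,0,0,-1],[0.018,0,0,0,0,0,-1],[0.0195,0,0,0,0,0,-1],[0.021,0,0,0,0,0,-1],[0.0225,0,0,0,0,0,-1],[0.024,0,0,0,0,0,-1],[0.0255,0,0,0,0,0,-1],[0.027,0,0,0,0,0,-1]],
  ],
)

```text
t: 22.32
tool_pos: [0.6385, -0.0976, 0.0113]
tool_rot: [0.708, 0.706, -0.0, 0.0]
force: [0.2, -4.5, 1.7]
finger_gap: 0.0336
grasp_force: 45.8
```

>>> arm_command(
  deltas=[
    [[0.001,0,0,0,0,0,-1],[0.002,0,0,0,0,0,-1],[0.003,0,0,0,0,0,-1]],
  ],
)

```text
t: 22.7
tool_pos: [0.6386, -0.0947, 0.0114]
tool_rot: [0.708, 0.706, -0.0, 0.0]
force: [0.6, -5.4, 1.5]
finger_gap: 0.0332
grasp_force: 45.8
```

>>> arm_command(
  deltas=[
    [[0.001,0,0,0,0,0,-1],[0.002,0,0,0,0,0,-1],[0.003,0,0,0,0,0,-1]],
  ],
)

```text
t: 23.08
tool_pos: [0.6386, -0.0916, 0.0113]
tool_rot: [0.708, 0.706, -0.0, 0.0]
force: [0.5, -5.2, 1.8]
finger_gap: 0.0334
grasp_force: 45.8
```

```bash
python3 look.py
```

```text
w [325.7  31.2] 6114 [0.6396 0.0043 0.06  ]
w [325.2 238.3] 5438 [ 0.6393 -0.0434  0.06  ]
w red [323.9 400.9] 3631 [ 0.6388 -0.0941  0.06  ]
blue [261.1 240.3] 62 [0.6377 0.0572 0.06  ]
blue [281.6 239. ] 15 [0.6392 0.0128 0.06  ]
caddy px [147.07 217.18]
pos [ 0.6386 -0.0915  0.0113] yaw 89.83 t 23.175 F [ 0.05 -3.95  1.76] gap 0.0335 
row [-0.0855, -0.0003, -0.0002] [-0.0, -0.0001, -0.0057]
```

The moving drag is a steady ~5 N and the caddy is about 7 mm away. I'm continuing in short calls, watching the force.

>>> arm_command(
  deltas=[
    [[0.0008,0,0,0,0,0,-1],[0.0016,0,0,0,0,0,-1],[0.0024,0,0,0,0,0,-1],[0.0032,0,0,0,0,0,-1],[0.004,0,0,0,0,0,-1]],
  ],
)

```text
t: 23.8
tool_pos: [0.6386, -0.0877, 0.0113]
tool_rot: [0.708, 0.706, -0.0, 0.0]
force: [0.1, -5.7, 2.4]
finger_gap: 0.0335
grasp_force: 45.8
```

>>> arm_command(
  deltas=[
    [[0.0007,0,0,0,0,0,-1],[0.0014,0,0,0,0,0,-1],[0.002,0,0,0,0,0,-1]],
  ],
)

```text
t: 24.18
tool_pos: [0.6386, -0.0857, 0.0113]
tool_rot: [0.708, 0.706, -0.0, 0.0]
force: [0.4, -4.9, 1.2]
finger_gap: 0.0337
grasp_force: 45.8
```

>>> arm_command(
  deltas=[
    [[0.0005,0,0,0,0,0,-1],[0.001,0,0,0,0,0,-1],[0.0015,0,0,0,0,0,-1]],
  ],
)

```text
t: 24.55
tool_pos: [0.6386, -0.0848, 0.0114]
tool_rot: [0.708, 0.706, -0.0, 0.0]
force: [-0.2, -6.9, -0.4]
finger_gap: 0.0333
grasp_force: 45.8
```

>>> arm_command(
  deltas=[
    [[0.0005,0,0,0,0,0,-1],[0.001,0,0,0,0,0,-1]],
  ],
)

```text
t: 24.8
tool_pos: [0.6387, -0.0838, 0.0114]
tool_rot: [0.708, 0.706, -0.0, 0.0]
force: [0.3, -7.6, 0.5]
finger_gap: 0.0331
grasp_force: 45.8
```

>>> arm_command(
  deltas=[
    [[0.0005,0,0,0,0,0,-1],[0.001,0,0,0,0,0,-1]],
  ],
)

```text
t: 25.05
tool_pos: [0.6387, -0.0828, 0.0114]
tool_rot: [0.708, 0.706, -0.0, 0.0]
force: [-0.8, -7.0, 1.2]
finger_gap: 0.0335
grasp_force: 45.8
```

The force has risen to about 7.3 N, so the caddy's play is being taken up. I'm continuing gently.

>>> arm_command(
  deltas=[
    [[0.0005,0,0,0,0,0,-1],[0.001,0,0,0,0,0,-1]],
  ],
)

```text
t: 25.3
tool_pos: [0.6387, -0.0818, 0.0114]
tool_rot: [0.708, 0.706, -0.0, 0.0]
force: [-0.0, -7.7, 1.3]
finger_gap: 0.0338
grasp_force: 45.8
```

>>> arm_command(
  deltas=[
    [[0.0005,0,0,0,0,0,-1],[0.001,0,0,0,0,0,-1]],
  ],
)

```text
t: 25.55
tool_pos: [0.6387, -0.0808, 0.0113]
tool_rot: [0.708, 0.706, -0.0, 0.0]
force: [0.0, -8.3, -0.7]
finger_gap: 0.0335
grasp_force: 45.8
```

```bash
python3 look.py
```

```text
w [325.6  31.3] 6137 [0.6397 0.0152 0.06  ]
w [325.2 238.4] 5447 [ 0.6394 -0.0325  0.06  ]
w red [324. 401.] 3621 [ 0.6389 -0.0832  0.06  ]
blue [256.1 240.3] 62 [0.638  0.0679 0.06  ]
blue [276.2 238.7] 9 [0.6403 0.0245 0.06  ]
caddy px [139.28 214.72]
pos [ 0.6387 -0.0807  0.0114] yaw 89.81 t 25.65 F [ 0.15 -7.75  1.03] gap 0.0333 
row [-0.0963, -0.0003, -0.0001] [0.0004, 0.0016, -0.0064]
```

>>> arm_command(
  deltas=[
    [[0.0005,0,0,0,0,0,-1],[0.001,0,0,0,0,0,-1]],
  ],
)

```text
t: 25.9
tool_pos: [0.6387, -0.0798, 0.0114]
tool_rot: [0.708, 0.706, -0.0, 0.0]
force: [-0.4, -7.7, 1.3]
finger_gap: 0.0335
grasp_force: 45.8
```

>>> arm_command(
  deltas=[
    [[0.0004,0,0,0,0,0,-1],[0.0008,0,0,0,0,0,-1]],
  ],
)

```text
t: 26.15
tool_pos: [0.6387, -0.079, 0.0114]
tool_rot: [0.708, 0.706, -0.0, 0.0]
force: [-0.1, -8.0, 0.6]
finger_gap: 0.0335
grasp_force: 45.8
```

>>> arm_command(
  deltas=[
    [[0.0004,0,0,0,0,0,-1],[0.0008,0,0,0,0,0,-1]],
  ],
)

```text
t: 26.4
tool_pos: [0.6387, -0.0782, 0.0114]
tool_rot: [0.708, 0.706, -0.0, 0.0]
force: [-0.0, -8.4, 0.8]
finger_gap: 0.0333
grasp_force: 45.8
```

>>> arm_command(
  deltas=[
    [[0.0003,0,0,0,0,0,-1],[0.0006,0,0,0,0,0,-1]],
  ],
)

```text
t: 26.65
tool_pos: [0.6387, -0.0776, 0.0114]
tool_rot: [0.708, 0.706, -0.0, 0.0]
force: [0.1, -7.7, 1.3]
finger_gap: 0.0335
grasp_force: 45.8
```

>>> arm_command(
  deltas=[
    [[0.0003,0,0,0,0,0,-1],[0.0006,0,0,0,0,0,-1]],
  ],
)

```text
t: 26.9
tool_pos: [0.6387, -0.077, 0.0113]
tool_rot: [0.708, 0.706, -0.0, 0.0]
force: [-0.3, -7.9, 0.8]
finger_gap: 0.0335
grasp_force: 45.8
```

>>> arm_command(
  deltas=[
    [[0.0003,0,0,0,0,0,-1],[0.0006,0,0,0,0,0,-1]],
  ],
)

```text
t: 27.15
tool_pos: [0.6387, -0.0768, 0.0113]
tool_rot: [0.708, 0.706, -0.001, 0.001]
force: [-0.3, -10.1, 1.2]
finger_gap: 0.0338
grasp_force: 45.7
```

The stop is reached: the force is climbing and the motion has stalled. I'm building up to about 15 N total (about 5 drag plus 10 on the caddy).

>>> arm_command(
  deltas=[
    [[0.0002,0,0,0,0,0,-1],[0.0004,0,0,0,0,0,-1],[0.0004,0,0,0,0,0,-1]],
  ],
)

```text
t: 27.52
tool_pos: [0.6387, -0.0769, 0.0114]
tool_rot: [0.708, 0.706, -0.001, 0.001]
force: [0.1, -12.3, -0.2]
finger_gap: 0.0335
grasp_force: 45.7
```

>>> arm_command(
  deltas=[
    [[0.0001,0,0,0,0,0,-1],[0.0002,0,0,0,0,0,-1],[0.0002,0,0,0,0,0,-1]],
  ],
)

```text
t: 27.9
tool_pos: [0.6387, -0.0768, 0.0114]
tool_rot: [0.708, 0.706, -0.001, 0.001]
force: [-0.4, -13.1, 1.0]
finger_gap: 0.0335
grasp_force: 45.7
```

>>> arm_command(
  deltas=[
    [[0.0002,0,0,0,0,0,-1],[0.0004,0,0,0,0,0,-1],[0.0004,0,0,0,0,0,-1],[0.0004,0,0,0,0,0,-1]],
  ],
)

```text
t: 28.4
tool_pos: [0.6387, -0.0769, 0.0114]
tool_rot: [0.708, 0.706, -0.001, 0.001]
force: [-0.7, -14.8, 1.1]
finger_gap: 0.0338
grasp_force: 45.7
```

```bash
python3 - <<'E'
from h import *
F=[]
for i in range(8): imaging.camera("top"); F.append(sensors.sense()["force"])
print(np.mean(F,0).round(2),np.std(F,0).round(2))
E
python3 look.py 6
```

```text
[ -0.68 -14.71   0.31] [0.21 0.21 0.38]
w [325.2  31.4] 6175 [0.6397 0.0191 0.06  ]
w [325.1 238.9] 5446 [ 0.6395 -0.0286  0.06  ]
w red [324.  401.2] 3585 [ 0.6389 -0.0793  0.06  ]
blue [254.3 240.4] 60 [0.6378 0.0719 0.06  ]
caddy px [138.2 211.1]
pos [ 0.6387 -0.0768  0.0114] yaw 89.79 t 28.9 F [ -1.3  -14.91  -0.21] gap 0.0332 
row [-0.1002, -0.0003, 0.0002] [0.0006, 0.0055, -0.0071]
```

View pics/w6.png

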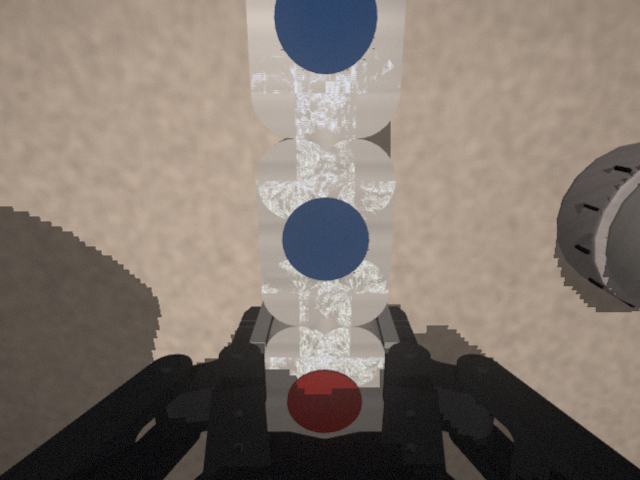

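The row is straight and tight, and the force is a steady 14.7 N (about 5 N drag, so roughly 10 N on the caddy). I'll hold another second, then let go and rise.

>>> arm_command(
  deltas=[
    [[0.0001,0,0,0,0,0,-1],[0.0001,0,0,0,0,0,-1],[0.0001,0,0,0,0,0,-1],[0.0001,0,0,0,0,0,-1],[0.0001,0,0,0,0,0,-1],[0.0001,0,0,0,0,0,-1],[0.0001,0,0,0,0,0,-1],[0.0001,0,0,0,0,0,-1],[0.0001,0,0,0,0,0,-1],[0.0001,0,0,0,0,0,-1],[0.0001,0,0,0,0,0,-1],[0.0001,0,0,0,0,0,-1]],
  ],
)

```text
t: 30.4
tool_pos: [0.6387, -0.0768, 0.0114]
tool_rot: [0.708, 0.706, -0.001, 0.001]
force: [0.0, -15.2, 0.1]
finger_gap: 0.0339
grasp_force: 45.7
```

>>> arm_command(
  deltas=[
    [[0,0,0,0,0,0,0.2],[0,0,0,0,0,0,0.2],[0,0,0,0,0,0,0.2],[0,0,0,0,0,0,0.2],[0,0,0,0,0,0,0.2]],
  ],
)

```text
t: 31.02
tool_pos: [0.6386, -0.0744, 0.0113]
tool_rot: [0.708, 0.706, 0.0, -0.0]
force: [-0.4, -0.5, 0.2]
finger_gap: 0.0514
grasp_force: 0.0
```

```bash
python3 look.py
```

```text
w [326.1  37.4] 7158 [0.6397 0.0203 0.06  ]
w [325.4 247.6] 5326 [ 0.6394 -0.0287  0.06  ]
w red [324.3 408. ] 3522 [ 0.6389 -0.0794  0.06  ]
blue [254.3 240.4] 60 [0.6378 0.0719 0.06  ]
caddy px [138.65 213.68]
pos [ 0.6386 -0.0745  0.0114] yaw 89.83 t 31.125 F [-0.24 -0.43  0.23] gap 0.0512 
row [-0.1025, -0.0003, -0.0002] [0.0001, -0.0001, -0.0057]
```

Released with nothing moved. I'm rising straight up and backing off −y and toward the robot for a clear final check.

>>> arm_command(
  deltas=[
    [[0,0,-0.03,0,0,0,0.2],[0,0,-0.07,0,0,0,0.2],[0,0,-0.12,0,0,0,0.2],[0,0,-0.17,0,0,0,0.2],[-0.05,-0.03,-0.2,0,0,0,0.2],[-0.1,-0.06,-0.2,0,0,0,0.2],[-0.15,-0.12,-0.2,0,0,0,0.2],[-0.2,-0.17,-0.2,0,0,0,0.2],[-0.25,-0.2,-0.2,0,0,0,0.2],[-0.25,-0.2,-0.2,0,0,0,0.2],[-0.25,-0.2,-0.2,0,0,0,0.2],[-0.25,-0.2,-0.2,0,0,0,0.2]],
  ],
)

```text
t: 32.62
tool_pos: [0.4386, -0.3229, 0.2113]
tool_rot: [0.708, 0.706, 0.0, -0.0]
force: [0.7, 0.1, 0.3]
finger_gap: 0.0514
grasp_force: 0.0
```

```bash
python3 look.py 7
```

```text
blue [254.3 240.4] 59 [0.6379 0.072  0.06  ]
blue [277.5 239.9] 57 [0.6374 0.0217 0.06  ]
blue [300.5 239.4] 55 [ 0.6371 -0.0281  0.06  ]
red [323.9 239. ] 68 [ 0.6367 -0.0785  0.06  ]
caddy px [138.98 213.6 ]
pos [ 0.4387 -0.3228  0.2113] yaw 89.94 t 32.725 F [ 1.07 -0.3   0.5 ] gap 0.051 
row [0.146, 0.1991, 0.1999] [0.0002, -0.0004, -0.0021]
```

View pics/t7.png

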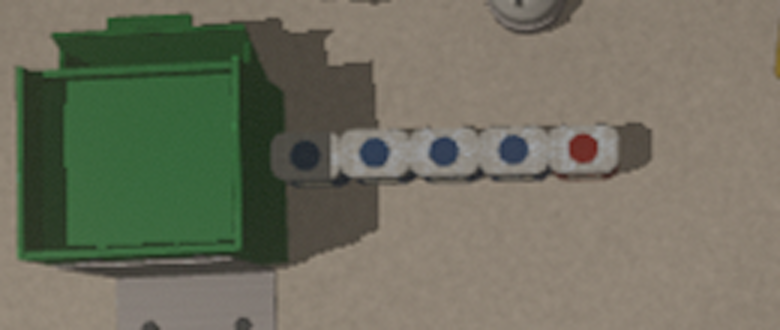

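The final view shows five tins in one straight closed row, from tin 1 in the caddy's shadow at crop pixel (305,155) to red at (583,150). Tin 1 is against the shifted caddy and the bystanders in view haven't moved, so I'm handing in.

```bash
python3 -c "
from workcell import manip; print(manip.close_job())"
```

```text
the job is handed in; nothing more can be done
None
```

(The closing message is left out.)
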